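# Scoop the bearing balls from the parts tray into the pan

### The arm

A 6-joint arm with a two-finger parallel gripper is mounted at the origin on a cart in front of the work surface, level with it; the furniture and walls round the work are solid. World frame = base frame: x ahead of the robot, y to its left, z up, the work surface at z = 0. Lengths are in m, angles in rad, forces in N, time in s.
With the tool pointing down it reaches from about 0.375 to 0.975 m from the base axis. Payload 3.8 kg.
Tool frame: the origin (TCP) lies at the very end of the fingers, on their centre line; the grasp point (between the pads) lies 19 mm behind it; z points along the fingers, y is the direction in which the jaws open and shut (so a half turn about z gives the same grasp; the last joint's range is limited). The gripper opens to 85 mm and grips with 20 to 120 N. Pads are 22 mm wide; open, the fingers measure 114 mm over their backs; the gripper's body (76 mm by 85 mm) begins 54 mm behind the grasp point. The pads swing forward as they close: fully open they stand 13 mm farther back than shut.
Start: joints at [1.069, 0.264, 1.604, -0, 1.274, -0.037], TCP at [0.303, 0.603, 0.231] pointing down, gripper open.
Joint ranges: [-2.63, 2.63], [-0.94, 2.18], [0.31, 2.57], [-1.31, 4.45], [0, 2.66], [-2.55, 2.55]. Speed limits (rad/s): [2.57, 2.57, 3.14, 3.14, 3.14, 3.14].

### API

Orientations are given as a rotation vector (axis times angle).
In Python, from workcell import status, read_camera, camera_info, order gives the robot as it stands.
- The arm moves only by the tool move_arm, never from a script. Its argument "deltas" is a list of rows, each a list of 3 entries, a list of its own where there are three numbers: the turn, a rotation vector about the world's x, y, z as a fraction of full scale, then the shift along the world's x, y, z as a fraction of full scale, then the closure, from -1 (fully open) to 1 (shut), so that 0 is half open. A call has 1 to 20 rows; each row is the pose to reach, as a shift and turn from the pose commanded when the call began; what a row does not reach only later rows make up. Full scale, the value 1, is 0.1 m for a shift and pi/2 rad for a turn. A row lasts 1/8 s, in which the tool goes at most 62.5 mm and 10.7 degrees, less where a joint would pass 70% of its speed; a pose out of reach is approached as far as the arm can. A call with a number of a shift or a turn outside -1 to 1 is refused whole. A call with a gripper value outside its range is refused whole. The fingers move at their own pace and stop on an object; "grip_force" is the grip in N (left out, the last holds). Time passes only in rows, so rows that repeat a pose let the fingers close. It gives the time, the measured TCP pose, the force and the opening at its end, in the units of the state.
- status.read_state(): the state, without advancing time (a new reading comes with each control period).
- read_camera(name): name is "scene" or "top" or "wrist"; returns (picture, depth): 384x512x3 uint8, red, green, blue; 384x512 float32, m along the optical axis (not along the pixel's ray), 0 where there is no reading.
- camera_info(name): a dict with "K" (3x3 intrinsics, pixels), "R" (3x3) and "t" (3): a world point X has camera coordinates R X + t. Camera axes: x right, y down, z forward; pixel columns grow to the right and rows downward; lengths in m; the calibration is good to about 2 mm. A picture is of the moment at which its call begins: read the wrist's pose just before it. camera_info takes no time and is no camera call; for the wrist camera it gives the pose at the moment of the call.
- order.finish_job(): hands the job in, once; it reports no verdict.
The state is a dict: "time": time; "q": joint angles; "joint_vel": joint speeds; "joint_torque": joint torques, N m; "tool_pos": TCP position; "tcp_rot": TCP orientation; "wrist_force": force on the tool from outside, world axes, zero at the start; "torque": the same for the moment, N m; "width": opening from 0.0 (shut) to 1.0 (fully open).
Only numpy, scipy, OpenCV 4.12 (cv2) and the standard library are available. Lean on these libraries where they do the work, as an engineer would, in place of code of your own. Each camera call takes 0.05 s, during which the arm holds its last target. There are 200 camera calls.

### The job

Take the hand scoop by its black grip bar, scoop all five steel balls out of the narrow parts tray and tip them into the steel pan; a second scoopful is fine if some stay behind. Do not touch the balls with the fingers. Then put the empty scoop back down, level on the bench where it stood, and do not disturb the bottles, the bearing or the loupe.

Things in the scene. Friction and masses are not known exactly. Their poses are not given: they have to be found in the camera images.
- parts_tray: Fixed open steel trough along its x axis, outside 242 x 76 x 40 mm, inside 70 mm wide (y); origin under the centre of its underside. Floor 6 mm thick, flat from x = -98 to +118 mm. Sides and +x end upright, 3 mm thick; the -x end (towards the robot at yaw 0) is a ramp. The balls start between x = -104 and 0 mm; the rest is empty.
- tray_ramp_foot (a point): Middle of the line where the tray's floor meets its ramp: 98 mm from the tray's origin along its -x, on the floor (6 mm up). From here the ramp rises outward at 60 degrees to the rim, 20 mm further and 34 mm higher.
- steel_pan: Fixed square pan of pressed steel with a rim lip, 169 x 170 mm over the lip, 96 mm high; origin under the centre of its underside. Inside about 130 x 130 mm, floor 2 mm thick.
- scoop: Loose bare aluminium hand scoop with a black grip bar, 92 (x) x 62 (y) x 92 (z) mm, 0.16 kg; origin at the centre of its underside, z up. The open nose looks along its own -x (nose edge at x = -46 mm), the closed back wall (28 mm high) is at x = +46 mm. Floor and walls 2 mm thick; side walls 28 mm high at the back, slanting down to 14 mm and ending 12 mm short of the nose.
- scoop_grip (a point): Centre of the scoop's grip bar, 17 mm towards the back and 77 mm above the scoop's origin. The bar runs along the scoop's x, 58 mm long, 14 mm thick (y), 30 mm high (z), and is carried by one post at the back wall; the space below the bar (from 28 to 62 mm) is open. Pinch it across y from above.
- ball_0_center (a point): Centre of a loose polished steel ball, 26 mm in diameter, 60 g.
- ball_1_center (a point): Centre of a loose polished steel ball, 26 mm in diameter, 60 g.
- ball_2_center (a point): Centre of a loose polished steel ball, 26 mm in diameter, 60 g.
- ball_3_center (a point): Centre of a loose polished steel ball, 26 mm in diameter, 60 g.
- ball_4_center (a point): Centre of a loose polished steel ball, 26 mm in diameter, 60 g.
- dropper_bottle: Bystander: brown glass bottle with black cap, 34 mm across, 70 mm high, loose; origin under its centre.
- vial_b: Bystander: small white bottle, 26 mm across, 60 mm high, loose; origin under its centre.
- bearing_1: Bystander: ball bearing lying flat, 82 mm across, 19 mm high, loose; origin under its centre.
- loupe: Bystander: black eye loupe, 34 mm across, 26 mm high, loose; origin under its centre.

How it is judged:
By the outcome, as a careful person would: the job done as asked, in the order asked, and still so for the second after the job is handed in, with the robot touching nothing.
It also fails if it takes over 64 s, if anything falls off the work surface, if the arm or the gripper's body presses on something with over 40 N, if the wrist force passes 120 N, or if a joint passes its speed limit or range.

## Working session

There is one attempt and no reset: what is moved stays moved. The work goes in short steps, Python scripts to look and compute and a tool call to move; the robot and the scene stay as the last step left them, time stands still between calls to the robot, and variables do not carry over. Pictures are saved under pics/ and viewed, about 8 in all and at most 12, crops included, and the job is handed in when it is done.

Besides the shell and the picture viewer there is one more tool, called after ">>>" as name([rows], argument=value, ...), one row to a line, values as JSON. move_arm: Moves the arm, as the interface text tells. Its arguments: {"type":"object","properties":{"deltas":{"type":"array","items":{"type":"array"}},"grip_force":{"type":"number"}},"required":["deltas"]}

```bash
mkdir -p pics; ls
python3 - <<'E'
from workcell import status, read_camera, camera_info
import cv2,numpy as np
print(status.read_state())
for n in("scene","top"):
    im,d=read_camera(n); np.savez(f"{n}0.npz",im=im,d=d,**camera_info(n)); cv2.imwrite(f"pics/{n}0.png",cv2.resize(im[:,:,::-1],(800,600)))
    c=camera_info(n); print(n,c["K"].tolist(),(-c["R"].T@c["t"]).round(3), c["R"].round(2).tolist())
E
```

```text
pics
{'time': 0.0, 'q': array([ 1.06910152e+00,  2.64773076e-01,  1.60538303e+00,  9.61613724e-06,
        1.27364156e+00, -3.68589360e-02]), 'joint_vel': array([ 0.00087486,  0.00059951, -0.00070844,  0.00026859,  0.00036382,
        0.00109136]), 'joint_torque': array([-2.33693763e-04, -5.15109408e+01, -3.67319870e+01, -3.70933076e-04,
        1.28739982e-02, -1.75140184e-05]), 'tool_pos': array([0.30221601, 0.60276443, 0.22994368]), 'tcp_rot': array([-0.7234733 , -3.05654029,  0.00333434]), 'wrist_force': array([ 0.25362621, -0.03280274, -0.18060947]), 'torque': array([-0.03920769, -0.00638649, -0.0299476 ]), 'width': 1.0011874305649657}
scene [[461.8078231672662, 0.0, 250.78419291594352], [0.0, 461.8078231672662, 186.85085276278087], [0.0, 0.0, 1.0]] [-0.392 -0.499  0.876] [[0.47, -0.88, 0.01], [-0.52, -0.29, -0.8], [0.71, 0.37, -0.6]]
top [[459.533972958881, 0.0, 255.59027392773916], [0.0, 459.533972958881, 195.94932584155322], [0.0, 0.0, 1.0]] [ 0.435 -0.01   1.274] [[0.01, -1.0, 0.0], [-1.0, -0.01, -0.09], [0.09, -0.0, -1.0]]
```

View pics/top0.png

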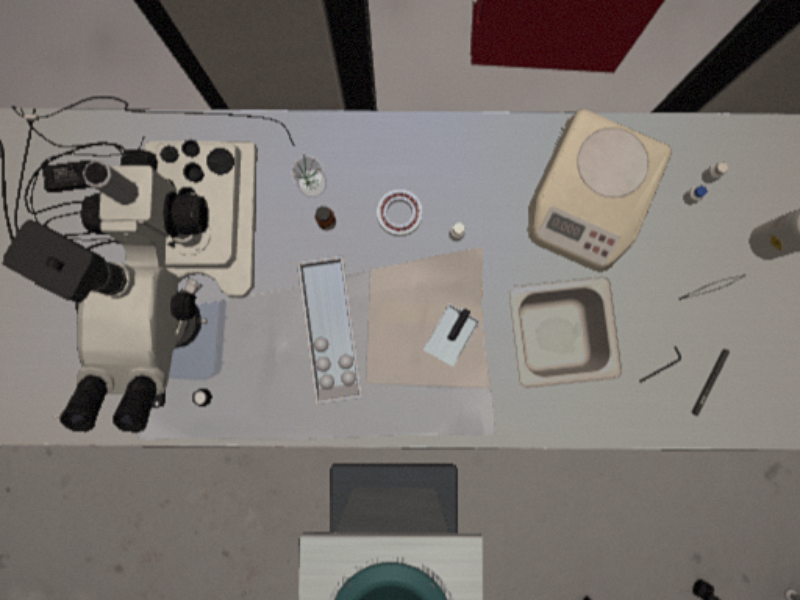

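View pics/scene0.png

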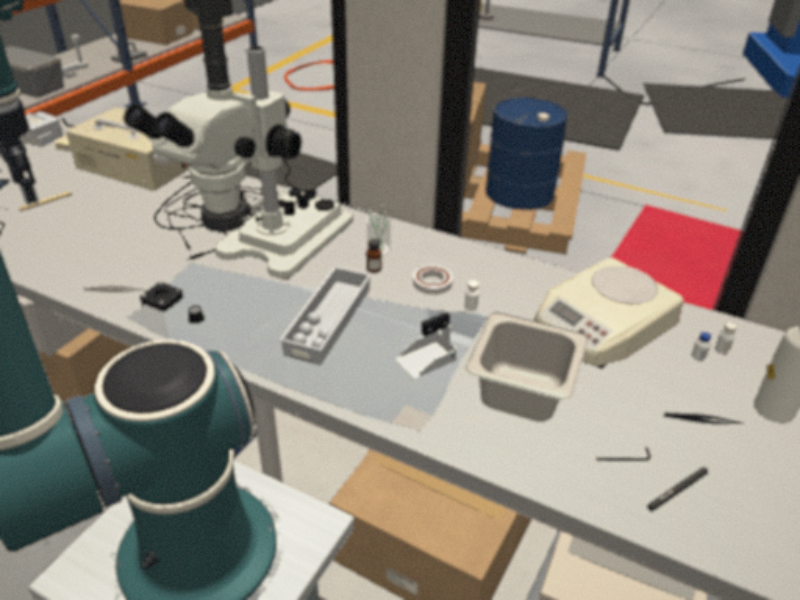

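The top view (800x600) shows the tray with its ramp end towards the robot (338,400) and five balls around (333,365). The scoop is at (452,335) with its nose to the lower left, and the pan is at (566,332). Bottle, bearing, vial and loupe are at (325,217), (400,212), (457,231) and (202,397). Next I'll get numbers from the depth.

```bash
cat > h.py <<'E'
import numpy as np,cv2
from workcell import status, read_camera, camera_info
from scipy.spatial.transform import Rotation as Ro
def cloud(d,K,R,t):
    v,u=np.mgrid[:d.shape[0],:d.shape[1]]
    p=np.stack([(u-K[0,2])*d/K[0,0],(v-K[1,2])*d/K[1,1],d],-1)
    return (p-t)@R
def ray(u,v,z,K,R,t):
    "pixel -> world point at height z"
    r=R.T@np.array([(u-K[0,2])/K[0,0],(v-K[1,2])/K[1,1],1]);o=-R.T@t
    return o+r*(z-o[2])/r[2]
def shot(n,name=None):
    c=camera_info(n);im,d=read_camera(n)
    if name:cv2.imwrite(f"pics/{name}.png",cv2.resize(im[:,:,::-1],(800,600),interpolation=cv2.INTER_CUBIC))
    return im,d,c
E
python3 - <<'E'
from h import *
a=np.load("top0.npz");P=cloud(a["d"],a["K"],a["R"],a["t"]);s=.64
def box(u0,v0,u1,v1,lo,hi,nm):
    Q=P[int(v0*s):int(v1*s),int(u0*s):int(u1*s)].reshape(-1,3);Q=Q[(Q[:,2]>lo)&(Q[:,2]<hi)]
    r=cv2.minAreaRect((Q[:,:2]*1000).astype(np.float32));print(nm,len(Q),np.round(r[0],1),np.round(r[1],1),round(r[2],1),'med',np.median(Q,0).round(3),'zmax',Q[:,2].max().round(3))
box(290,245,370,412,.03,.06,"tray rim")
box(420,295,490,375,.075,.12,"grip bar")
box(420,295,490,375,-.01,.12,"scoop")
box(505,270,630,395,.08,.11,"pan lip")
box(505,270,630,395,-.02,.03,"pan floor")
box(425,250,480,300,-.02,.02,"bench")
box(305,195,345,235,.04,.1,"dropper"); box(440,218,470,245,.04,.1,"vial"); box(370,185,430,240,.01,.04,"bearing"); box(185,380,215,410,.015,.05,"loupe")
b=a["im"]
c1=cv2.resize(b[155:265,185:325,::-1],None,fx=5.7,fy=5.4,interpolation=cv2.INTER_CUBIC)
cv2.imwrite("pics/crop1.png",c1)
E
```

```text
tray rim 671 [506.9 108.4] [246.9  81.4] 8.6 med [0.474 0.112 0.039] zmax 0.049
grip bar 123 [ 513.6 -111.1] [14. 57.] 61.0 med [ 0.513 -0.11   0.091] zmax 0.097
scoop 2330 [ 501.4 -109.5] [142.3 123.3] 0.3 med [ 0.5   -0.107  0.001] zmax 0.097
pan lip 1714 [ 502.5 -284.7] [169.7 171.5] 6.3 med [ 0.502 -0.294  0.093] zmax 0.102
pan floor 4097 [ 509.1 -312.2] [220.9 224.8] 0.3 med [ 0.506 -0.302  0.001] zmax 0.03
bench 1111 [ 607.1 -105.8] [88.9 94.9] 0.5 med [ 0.607 -0.106  0.005] zmax 0.019
dropper 124 [700.9 117.8] [27.8 32.7] 43.1 med [0.699 0.118 0.066] zmax 0.075
vial 60 [ 680.2 -111.3] [23.3 18.1] 37.7 med [ 0.679 -0.112  0.059] zmax 0.064
bearing 416 [717.3 -10.4] [80.7 78.1] 0.1 med [ 0.717 -0.011  0.017] zmax 0.027
loupe 88 [387.3 332. ] [27.1 24.6] 37.7 med [0.387 0.331 0.023] zmax 0.033
```

View pics/crop1.png

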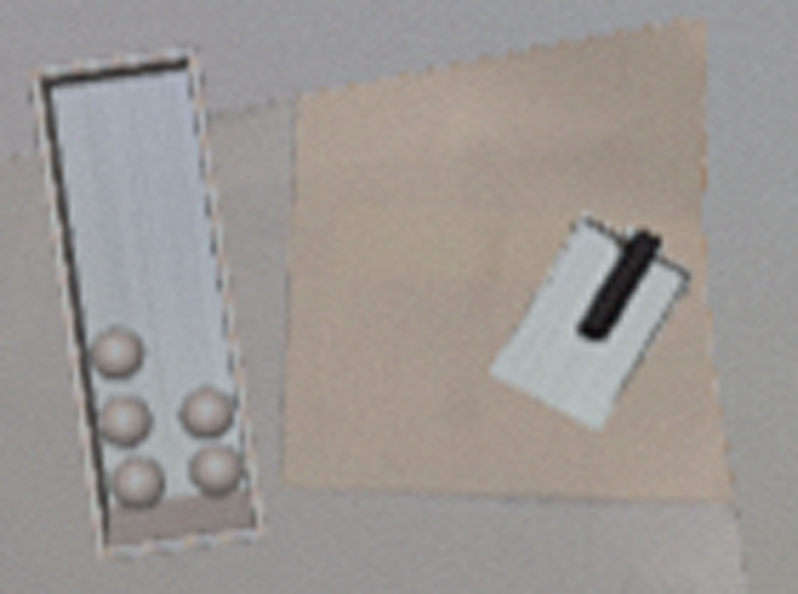

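Tray, scoop and pan sizes match the data: rim 247x81 from pixel bleed, bar 57x14, lip 170x171. In the crop, three balls lie along the left wall at (116,352), (125,420), (137,482), and two at the right at (207,412), (215,470). The microscope may lie in the arm's path, so I'll check its extent and the first move.

Run:
```python
from h import *
s=status.read_state();print(Ro.from_rotvec(s["tcp_rot"]).as_matrix().round(3).tolist())
for n in("top","scene"):
    a=np.load(n+"0.npz");P=cloud(a["d"],a["K"],a["R"],a["t"]).reshape(-1,3);d=a["d"].ravel()
    for y in np.arange(.15,.8,.05):
        m=(d>0.1)&(abs(P[:,1]-y)<.025)&(P[:,2]>.06)&(P[:,0]>.15)&(P[:,0]<.8)
        Q=P[m]
        if len(Q)>5: print(n,round(y,2),len(Q),'x',np.percentile(Q[:,0],[1,10,50]).round(2),'z',np.percentile(Q[:,2],[50,99]).round(2), 'xmin z>.2',Q[Q[:,2]>.15][:,0].min(initial=9).round(2))
```

```text
[[-0.894, 0.448, -0.001], [0.448, 0.894, -0.002], [0.0, -0.002, -1.0]]
top 0.15 153 x [0.7  0.71 0.77] z [0.07 0.11] xmin z>.2 9.0
top 0.25 342 x [0.5  0.51 0.63] z [0.29 0.34] xmin z>.2 0.5
top 0.3 5496 x [0.37 0.41 0.52] z [0.38 0.57] xmin z>.2 0.36
top 0.35 5959 x [0.37 0.42 0.56] z [0.39 0.57] xmin z>.2 0.36
top 0.4 826 x [0.36 0.38 0.52] z [0.38 0.57] xmin z>.2 0.36
top 0.45 65 x [0.63 0.63 0.65] z [0.29 0.3 ] xmin z>.2 0.63
scene 0.15 150 x [0.7  0.75 0.76] z [0.07 0.11] xmin z>.2 9.0
scene 0.25 294 x [0.5  0.51 0.63] z [0.29 0.34] xmin z>.2 0.5
scene 0.3 4104 x [0.37 0.41 0.5 ] z [0.34 0.56] xmin z>.2 0.15
scene 0.35 2994 x [0.37 0.4  0.53] z [0.35 0.55] xmin z>.2 0.36
scene 0.4 146 x [0.25 0.25 0.38] z [0.41 0.6 ] xmin z>.2 0.25
scene 0.55 1120 x [0.26 0.27 0.29] z [0.38 0.55] xmin z>.2 0.26
scene 0.6 146 x [0.27 0.28 0.29] z [0.34 0.5 ] xmin z>.2 0.27
scene 0.65 33 x [0.3  0.31 0.32] z [0.25 0.3 ] xmin z>.2 0.3
scene 0.7 24 x [0.74 0.74 0.74] z [0.09 0.1 ] xmin z>.2 9.0
scene 0.75 210 x [0.71 0.71 0.72] z [0.09 0.12] xmin z>.2 9.0
```

>>> move_arm([
  [[0,0,0],[0,0,0.5],-1],
  [[0,0,0],[0,0,1],-1],
  [[0,0,0],[0,0,1],-1],
])

```text
time: 0.48
tool_pos: [0.3037, 0.6055, 0.3375]
tcp_rot: [0.723, 3.055, 0.015]
wrist_force: [0.0, -0.7, -0.2]
width: 1.0
```

>>> move_arm([
  [[0,0,0],[0,0,0.5],-1],
  [[0,0,0],[0,0,1],-1],
])

```text
time: 0.72
tool_pos: [0.3022, 0.6027, 0.4297]
tcp_rot: [-0.723, -3.056, 0.007]
wrist_force: [0.7, 1.4, -0.0]
width: 0.998
```

>>> move_arm([
  [[0,0,0],[0,0,0.5],-1],
  [[0,0,0],[0,0,1],-1],
])

```text
time: 0.98
tool_pos: [0.3025, 0.6032, 0.5312]
tcp_rot: [-0.723, -3.057, 0.003]
wrist_force: [-0.4, 0.1, -0.5]
width: 0.999
```

>>> move_arm([
  [[0,0,0],[0,0,0.5],-1],
  [[0,0,0],[0,0,1],-1],
])

```text
time: 1.23
tool_pos: [0.3025, 0.6033, 0.6314]
tcp_rot: [-0.723, -3.057, 0.003]
wrist_force: [0.6, 1.2, 0.3]
width: 1.003
```

>>> move_arm([
  [[0,0,0],[0,-0.3,0.3],-1],
  [[0,0,0],[0,-0.65,0.5],-1],
  [[0,0,0],[0,-1,0.5],-1],
])

```text
time: 1.6
tool_pos: [0.3028, 0.503, 0.6819]
tcp_rot: [0.723, 3.057, 0.002]
wrist_force: [1.2, -0.4, 0.4]
width: 0.999
```

>>> move_arm([
  [[0,0,0],[0.15,-0.5,0],-1],
  [[0,0,0],[0.3,-1,0],-1],
])

```text
time: 1.85
tool_pos: [0.3329, 0.4023, 0.6798]
tcp_rot: [-0.722, -3.057, 0.003]
wrist_force: [0.4, 0.6, 0.3]
width: 1.0
```

>>> move_arm([
  [[0,0,0],[0.15,-0.5,0],-1],
  [[0,0,0],[0.3,-1,0],-1],
])

```text
time: 2.1
tool_pos: [0.3629, 0.302, 0.68]
tcp_rot: [-0.723, -3.056, 0.002]
wrist_force: [-0.1, 0.0, 0.9]
width: 1.001
```

>>> move_arm([
  [[0,0,0],[0.15,-0.5,0],-1],
  [[0,0,0],[0.3,-1,0],-1],
])

```text
time: 2.35
tool_pos: [0.3929, 0.2019, 0.68]
tcp_rot: [-0.723, -3.056, 0.002]
wrist_force: [0.1, -0.1, -0.4]
width: 1.001
```

>>> move_arm([
  [[0,0,0],[0.2,-0.5,0],-1],
  [[0,0,0],[0.4,-1,0],-1],
])

```text
time: 2.6
tool_pos: [0.433, 0.1018, 0.6802]
tcp_rot: [-0.723, -3.056, 0.001]
wrist_force: [1.0, 0.3, 0.5]
width: 0.999
```

>>> move_arm([
  [[0,0,0],[0.2,-0.5,-0.5],-1],
  [[0,0,0],[0.4,-1,-1],-1],
])

```text
time: 2.85
tool_pos: [0.4672, 0.0167, 0.5943]
tcp_rot: [-0.724, -3.057, -0.0]
wrist_force: [0.3, -0.2, -0.4]
width: 1.001
```

>>> move_arm([
  [[0,0,0],[0.2,-0.5,-0.5],-1],
  [[0,0,0],[0.4,-1,-1],-1],
])

```text
time: 3.1
tool_pos: [0.5006, -0.0682, 0.5084]
tcp_rot: [-0.723, -3.055, -0.0]
wrist_force: [0.8, -0.0, -0.0]
width: 0.997
```

>>> move_arm([
  [[0,0,0],[0,0,-0.5],-1],
  [[0,0,0],[0,0,-1],-1],
])

```text
time: 3.35
tool_pos: [0.5001, -0.0675, 0.4078]
tcp_rot: [-0.726, -3.054, 0.0]
wrist_force: [0.3, 0.5, 0.8]
width: 1.001
```

>>> move_arm([
  [[0,0,0],[0,0,-0.5],-1],
  [[0,0,0],[0,0,-1],-1],
  [[0,0,0],[0,0,-1],-1],
])

```text
time: 3.72
tool_pos: [0.4967, -0.066, 0.3048]
tcp_rot: [-0.721, -3.045, 0.001]
wrist_force: [0.2, -0.1, 1.0]
width: 1.003
```

Run:
```python
from h import *
s=status.read_state();print(s["time"],s["tool_pos"],s["tcp_rot"],s["q"].round(2))
im,d,c=shot("wrist","w1"); np.savez("w1.npz",im=im,d=d,**c)
c=camera_info("wrist");print((-c["R"].T@c["t"]).round(3),c["R"].round(2).tolist(),c["K"][0,0])
```

```text
3.725 [ 0.49666204 -0.06603428  0.30477928] [-7.20733272e-01 -3.04498410e+00  1.03709807e-03] [-0.18 -0.1   1.86 -0.    1.39 -1.29]
[ 0.428 -0.03   0.453] [[0.45, 0.89, -0.0], [0.85, -0.43, 0.31], [0.27, -0.14, -0.95]] 317.45443077121473
```

View pics/w1.png

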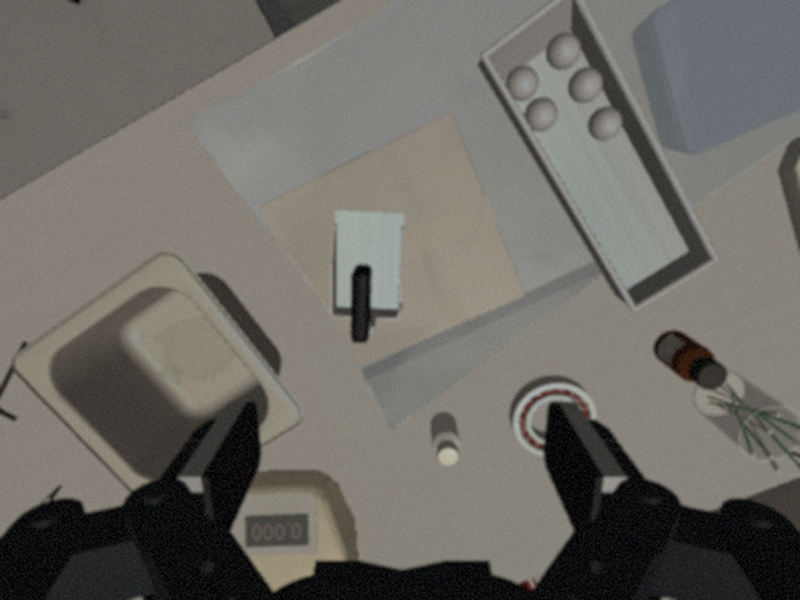

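The wrist view shows the scoop at (368,265), nose up, with its bar from (362,270) to (360,338). The tray is at the upper right with its ramp end at the top, and the pan is at the lower left. I'll refine positions from this depth.

```bash
cat >> h.py <<'E'
def fit(P,box,lo,hi,nm):
    u0,v0,u1,v1=[int(x*.64) for x in box]
    Q=P[v0:v1,u0:u1].reshape(-1,3);Q=Q[(Q[:,2]>lo)&(Q[:,2]<hi)]
    r=cv2.minAreaRect((Q[:,:2]*1000).astype(np.float32));print(nm,len(Q),np.round(r[0],1),np.round(r[1],1),round(r[2],1),'med',np.median(Q,0).round(4))
    return Q
E
python3 - <<'E'
from h import *
a=np.load("w1.npz");P=cloud(a["d"],a["K"],a["R"],a["t"])
fit(P,(330,250,390,350),.07,.12,"bar")
fit(P,(320,200,415,325),.005,.05,"scoop low")
fit(P,(475,0,725,320),.036,.05,"rim")
fit(P,(0,240,310,500),.085,.11,"pan")
fit(P,(280,210,325,240),-.03,.03,"bench")
# tray edges by pixel ray at rim z=.04: corners ramp-left, ramp? , far-left, far-right
for uv,z in [((483,62),.04),((634,307),.04),((714,258),.04),((578,2),.04),((336,211),.002),((403,213),.002),((336,312),.0),((400,315),.0)]:
    print(uv,ray(uv[0]*.64,uv[1]*.64,z,a["K"],a["R"],a["t"]).round(4))
E
```

```text
bar 611 [ 512.5 -109. ] [16.2 56.7] 58.3 med [ 0.51  -0.107  0.092]
scoop low 499 [497.  -96.3] [69.  99.7] 61.1 med [ 0.5175 -0.1169  0.0213]
rim 2922 [506.4 110.3] [247.1  81.8] 8.6 med [0.4838 0.1176 0.0416]
pan 5819 [ 501.4 -283.2] [169.7 171.9] 6.5 med [ 0.4629 -0.2825  0.0943]
bench 548 [ 440.6 -138.5] [40.8 25.6] 62.9 med [ 0.4406 -0.1386  0.0019]
(483, 62) [0.3962 0.0526 0.04  ]
(634, 307) [0.6302 0.0913 0.04  ]
(714, 258) [0.6191 0.165  0.04  ]
(578, 2) [0.391  0.1299 0.04  ]
(336, 211) [ 0.4447 -0.1054  0.002 ]
(403, 213) [ 0.4731 -0.0529  0.002 ]
(336, 312) [ 0.528  -0.1517  0.    ]
(400, 315) [ 0.558  -0.0986  0.    ]
```

>>> move_arm([
  [[0,0,-0.027],[0.08,-0.22,-0.4],-1],
  [[0,0,-0.027],[0.163,-0.435,-0.8],-1],
  [[0,0,-0.027],[0.163,-0.435,-1],-1],
  [[0,0,-0.027],[0.163,-0.435,-1],-1],
])

```text
time: 4.28
tool_pos: [0.5176, -0.1106, 0.2122]
tcp_rot: [0.789, 3.041, 0.0]
wrist_force: [-0.1, -0.4, 0.1]
width: 1.002
```

Run:
```python
from h import *
s=status.read_state();print(s["time"],s["tool_pos"],s["tcp_rot"])
m=Ro.from_rotvec(s["tcp_rot"]).as_matrix();print(np.degrees(np.arctan2(m[1,1],m[0,1])),m[:,2])
im,d,c=shot("wrist"); np.savez("w2.npz",im=im,d=d,**c)
P=cloud(d,c["K"],c["R"],c["t"])
Q=P.reshape(-1,3);m=(d.ravel()>.05)&(Q[:,2]>.07)&(Q[:,2]<.11)&(np.hypot(Q[:,0]-.513,Q[:,1]+.11)<.06);Q=Q[m]
r=cv2.minAreaRect((Q[:,:2]*1000).astype(np.float32));print(r,len(Q))
```

```text
4.275 [ 0.51761416 -0.11057441  0.21215425] [7.88779273e-01 3.04061055e+00 1.14593716e-04]
60.91439443302332 [ 3.44804615e-04 -1.40719465e-05 -9.99999940e-01]
((512.3087768554688, -109.33745574951172), (13.45434856414795, 56.727455139160156), 60.90672302246094) 1047
```

>>> move_arm([
  [[0,0,0],[-0.05,0.01,-0.4],-1],
  [[0,0,0],[-0.05,0.01,-0.8],-1],
  [[0,0,0],[-0.05,0.01,-0.8],-1],
])

```text
time: 4.7
tool_pos: [0.511, -0.1087, 0.1308]
tcp_rot: [-0.787, -3.038, -0.0]
wrist_force: [-0.7, -0.6, 0.2]
width: 0.997
```

```bash
python3 -c "
from h import *
s=status.read_state();print(s['tool_pos'])"
```

```text
[ 0.51103503 -0.10869553  0.1307594 ]
```

>>> move_arm([
  [[0,0,0],[0.01,-0.005,-0.3],-1],
  [[0,0,0],[0.01,-0.005,-0.6],-1],
  [[0,0,0],[0.01,-0.005,-0.73],-1],
  [[0,0,0],[0.01,-0.005,-0.73],-1],
])

```text
time: 5.2
tool_pos: [0.5139, -0.1099, 0.0594]
tcp_rot: [0.788, 3.04, -0.0]
wrist_force: [-0.5, 0.4, -0.9]
width: 1.001
```

>>> move_arm([
  [[0,0,0],[0,0,0],1],
  [[0,0,0],[0,0,0],1],
  [[0,0,0],[0,0,0],1],
  [[0,0,0],[0,0,0],1],
  [[0,0,0],[0,0,0],1],
  [[0,0,0],[0,0,0],1],
  [[0,0,0],[0,0,0],1],
], grip_force=100)

```text
time: 6.08
tool_pos: [0.5131, -0.1098, 0.0585]
tcp_rot: [0.788, 3.041, -0.0]
wrist_force: [-0.7, -0.6, 3.6]
width: 0.145
```

Run:
```python
from h import *
s=status.read_state();print(s)
im,d,c=shot("wrist","w3"); np.savez("w3.npz",im=im,d=d,**c)
```

```text
{'time': 6.075, 'q': array([-2.58300017e-01,  1.56862192e-01,  2.08087353e+00, -1.60533593e-04,
        9.03572169e-01, -1.32184044e+00]), 'joint_vel': array([-0.00196547,  0.00061485, -0.0012339 , -0.00083084,  0.00074234,
       -0.00019752]), 'joint_torque': array([ 4.36321450e-01, -3.72339821e+01, -2.91794837e+01,  1.90556268e-01,
       -2.99802488e-01,  8.94185534e-03]), 'tool_pos': array([ 0.51305412, -0.10984093,  0.05847152]), 'tcp_rot': array([ 7.88058230e-01,  3.04085238e+00, -2.00178521e-04]), 'wrist_force': array([-0.73894113, -0.64094018,  3.62966566]), 'torque': array([-0.03871989,  0.11693793,  0.01262259]), 'width': 0.14475630452120364}
```

View pics/w3.png

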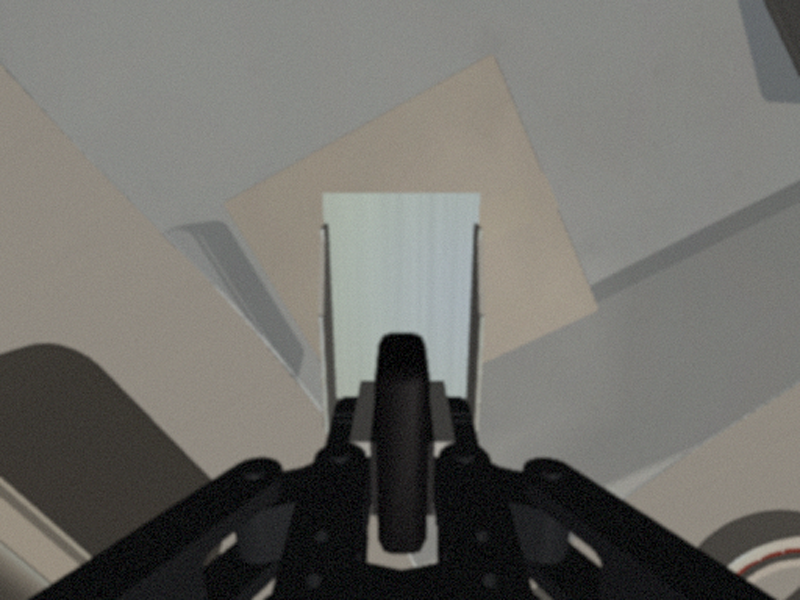

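The scoop is held squarely: its nose edge lies level at row 193 and it is centred under the bar. Next I lift and carry it over the tray's empty end.

>>> move_arm([
  [[0,0,0],[0,0,0.1],1],
  [[0,0,0],[0,0,0.4],1],
  [[0,0,0],[0,0,0.8],1],
  [[0,0,0],[0,0,1],1],
])

```text
time: 6.62
tool_pos: [0.514, -0.1098, 0.1607]
tcp_rot: [0.787, 3.038, 0.0]
wrist_force: [0.3, 0.3, -1.7]
width: 0.149
```

>>> move_arm([
  [[0,0,0.05],[0.1,0.3,0.2],1],
  [[0,0,0.1],[0.2,0.65,0.4],1],
  [[0,0,0.15],[0.3,1,0.4],1],
])

```text
time: 7.0
tool_pos: [0.5444, -0.0088, 0.2006]
tcp_rot: [0.422, 3.109, 0.001]
wrist_force: [0.6, 0.3, -1.2]
width: 0.145
```

>>> move_arm([
  [[0,0,0.1],[0.2,0.5,0],1],
  [[0,0,0.2],[0.44,1,0],1],
  [[0,0,0.269],[0.44,1,0],1],
])

```text
time: 7.38
tool_pos: [0.5878, 0.094, 0.1981]
tcp_rot: [-0.25, 3.131, 0.002]
wrist_force: [-0.3, -0.7, -1.9]
width: 0.15
```

>>> move_arm([
  [[0,0,0],[0,0.31,0],1],
  [[0,0,0],[0,0.31,0],1],
])

```text
time: 7.62
tool_pos: [0.5865, 0.1231, 0.1979]
tcp_rot: [0.24, -3.132, -0.001]
wrist_force: [-0.4, -0.4, -1.5]
width: 0.146
```

```bash
cat >> h.py <<'E'
def pose():
    s=status.read_state();m=Ro.from_rotvec(s["tcp_rot"]).as_matrix()
    print('t',s["time"],s["tool_pos"].round(4),'yaw',round(np.degrees(np.arctan2(m[1,1],m[0,1])),2),'z',m[:,2].round(3),'F',s["wrist_force"].round(1),'w',round(s["width"],3))
    return s,m
E
python3 - <<'E'
from h import *
pose()
im,d,c=shot("wrist","w4"); np.savez("w4.npz",im=im,d=d,**c)
E
```

```text
t 7.625 [0.5865 0.1231 0.1979] yaw 98.78 z [-0.001  0.001 -1.   ] F [-0.4 -0.4 -1.5] w 0.146
```

View pics/w4.png

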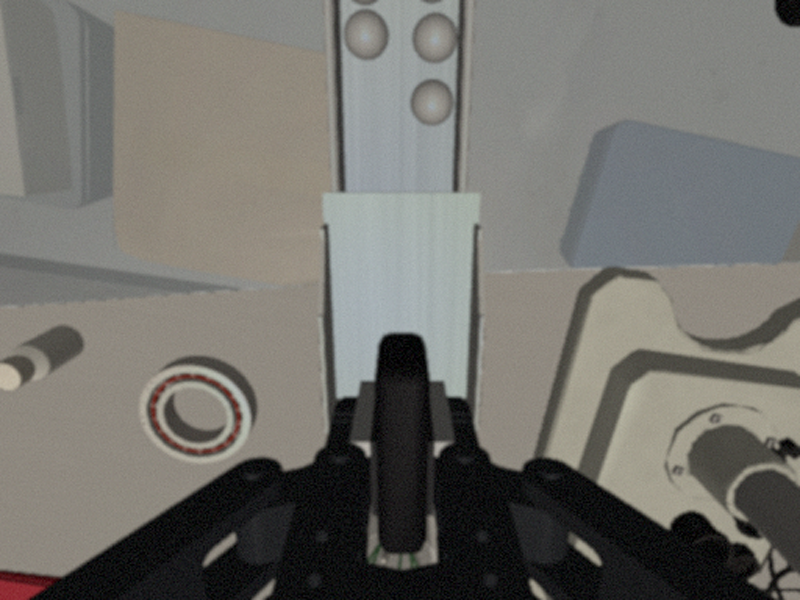

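The nose at (322–480, 193) lies over the tray, with the tray walls at columns 335 and 465 at the top, nearly parallel. The nearest ball is at (432,102). I'll measure the lateral offset.

Run:
```python
from h import *
s,m=pose()
a=np.load("w4.npz");d=a["d"];P=cloud(d,a["K"],a["R"],a["t"])
# tool frame: X=scoop x (=-tool x?), Y lateral
Y=m[:,1];X=np.cross(Y,[0,0,1]);X/=np.linalg.norm(X)
L=(P-s["tool_pos"])@np.stack([X,Y,[0,0,1]],1)
L[...,2]+=s["tool_pos"][2]
W=L[:130].reshape(-1,3);W=W[(d[:130].ravel()>.05)]
R=W[(W[:,2]>.033)&(W[:,2]<.046)&(abs(W[:,1])<.05)]
for sg in(-1,1):
    q=R[(R[:,1]*sg>.026)]
    k=np.polyfit(q[:,0],q[:,1],1);print('rim',sg,len(q),np.degrees(k[0]).round(2),'at x=-.1',np.polyval(k,-.1).round(4),'med',np.median(q[:,1]).round(4),q[:,0].min(),q[:,0].max())
S=L.reshape(-1,3);S=S[(d.ravel()>.05)&(abs(S[:,1])<.045)&(S[:,2]>.12)&(S[:,2]<.2)&(S[:,0]<-.0)]
print('scoop',len(S),np.percentile(S[:,1],[.5,99.5]).round(4),'xmin',np.percentile(S[:,0],.5),'floor z',np.median(S[:,2]))
f=S[(S[:,2]<.15)];k=np.linalg.lstsq(np.c_[f[:,:2],np.ones(len(f))],f[:,2],rcond=None)[0];print('floor tilt',np.degrees(k[:2]).round(2),k[2])
B=W[(W[:,2]>.0285)&(W[:,2]<.036)&(abs(W[:,1])<.033)]
print('ball tops',B[:,0].max(), np.histogram(B[:,0],8))
print('tray floor z',np.median(W[(abs(W[:,1])<.02)&(W[:,2]<.012)][:,2]))
# tray axis from pixels rim in world for far wall?
```

```text
t 7.675 [0.5865 0.122  0.1979] yaw 98.75 z [-0.001 -0.    -1.   ] F [-1.  -0.9 -1.3] w 0.153
rim -1 900 -0.15 at x=-.1 -0.0364 med -0.0363 -0.15474179818810316 -0.05325862012792847
rim 1 878 -0.18 at x=-.1 0.038 med 0.0379 -0.15445770741681727 -0.053575403029121955
scoop 9910 [-0.0288  0.0327] xmin -0.061922516990350084 floor z 0.14247639688766822
floor tilt [ 0.04 -0.17] 0.1425057938963259
ball tops -0.09398429472804869 (array([210, 381, 232,   1,   0,  97, 166, 109]), array([-0.15002204, -0.14301732, -0.1360126 , -0.12900788, -0.12200317,
       -0.11499845, -0.10799373, -0.10098901, -0.09398429]))
tray floor z 0.006842549257151095
```

>>> move_arm([
  [[0,0,0],[-0.04,-0.02,-0.4],1],
  [[0,0,0],[-0.04,-0.02,-0.8],1],
  [[0,0,0],[-0.04,-0.02,-0.8],1],
])

```text
time: 8.05
tool_pos: [0.5791, 0.1179, 0.1142]
tcp_rot: [0.235, -3.124, 0.002]
wrist_force: [-0.2, 0.1, -1.7]
width: 0.144
```

Run:
```python
from h import *
s,m=pose()
im,d,a=shot("wrist");s,m=pose();P=cloud(d,a["K"],a["R"],a["t"])
Y=m[:,1];X=np.cross(Y,[0,0,1]);X/=np.linalg.norm(X)
L=(P-s["tool_pos"])@np.stack([X,Y,[0,0,1]],1)
L[...,2]+=s["tool_pos"][2]
W=L[:125].reshape(-1,3);W=W[(d[:125].ravel()>.05)]
R=W[(W[:,2]>.033)&(W[:,2]<.046)&(abs(W[:,1])<.05)]
for sg in(-1,1):
    q=R[(R[:,1]*sg>.026)];k=np.polyfit(q[:,0],q[:,1],1);print('rim',sg,len(q),np.degrees(k[0]).round(2),'med',np.median(q[:,1]).round(4))
S=L.reshape(-1,3);S=S[(d.ravel()>.05)&(abs(S[:,1])<.032)&(S[:,2]>.05)&(S[:,2]<.09)&(S[:,0]<-.0)]
print('scoop',len(S),np.percentile(S[:,1],[.5,99.5]).round(4),'xmin',np.percentile(S[:,0],.5))
```

```text
t 8.05 [0.5791 0.1179 0.1142] yaw 98.61 z [-0.009 -0.002 -1.   ] F [-0.2  0.1 -1.7] w 0.144
t 8.1 [0.5813 0.1183 0.1168] yaw 98.61 z [-0.004 -0.001 -1.   ] F [ 0.5 -0.4 -0.7] w 0.152
rim -1 1281 -0.17 med -0.0337
rim 1 1313 0.1 med 0.04
scoop 10198 [-0.03    0.0315] xmin -0.06478878696140572
```

>>> move_arm([
  [[0,0,0],[0,0.01,-0.15],1],
  [[0,0,0],[0,0.01,-0.15],1],
  [[0,0,0],[0,0.01,-0.15],1],
])

```text
time: 8.48
tool_pos: [0.5835, 0.1204, 0.104]
tcp_rot: [-0.237, 3.131, 0.0]
wrist_force: [0.3, 0.1, -1.2]
width: 0.151
```

```bash
cat > lat.py <<'E'
from h import *
im,d,a=shot("wrist");s,m=pose();P=cloud(d,a["K"],a["R"],a["t"])
Y=m[:,1];X=np.cross(Y,[0,0,1]);X/=np.linalg.norm(X)
L=(P-s["tool_pos"])@np.stack([X,Y,[0,0,1]],1)
z0=s["tool_pos"][2];L[...,2]+=z0
W=L[:125].reshape(-1,3);W=W[(d[:125].ravel()>.05)]
R=W[(W[:,2]>.033)&(W[:,2]<.046)&(abs(W[:,1])<.055)]
c=[]
for sg in(-1,1):
    q=R[(R[:,1]*sg>.026)];k=np.polyfit(q[:,0],q[:,1],1);c.append(np.median(q[:,1]));print('rim',sg,len(q),np.degrees(k[0]).round(2),c[-1].round(4))
S=L.reshape(-1,3);S=S[(d.ravel()>.05)&(abs(S[:,1])<.045)&(abs(S[:,2]-z0+.0555)<.008)&(S[:,0]<-.05)]
e=np.percentile(S[:,1],[.5,99.5]);print('scoop',e.round(4),'tray-scoop',(np.mean(c)-e.mean()).round(4),'xmin',np.percentile(S[:,0],.5))
E
python3 lat.py
```

```text
t 8.525 [0.5836 0.1204 0.1041] yaw 98.65 z [ 0.001  0.    -1.   ] F [-1.2  0.4 -1.2] w 0.149
rim -1 1371 -0.16 -0.0354
rim 1 1369 -0.08 0.0383
scoop [-0.0386  0.0416] tray-scoop -0.0 xmin -0.12944787539455768
```

>>> move_arm([
  [[0,0,0],[0,0,-0.15],1],
  [[0,0,0],[0,0,-0.3],1],
  [[0,0,0],[0,0,-0.38],1],
  [[0,0,0],[0,0,-0.38],1],
  [[0,0,0],[0,0,-0.38],1],
])

```text
time: 9.15
tool_pos: [0.5827, 0.1202, 0.0646]
tcp_rot: [0.237, -3.132, 0.0]
wrist_force: [-0.1, -0.3, -0.6]
width: 0.146
```

>>> move_arm([
  [[0,0,0],[0,0,-0.01],1],
  [[0,0,0],[0,0,-0.01],1],
])

```text
time: 9.4
tool_pos: [0.5828, 0.1202, 0.0645]
tcp_rot: [0.237, -3.132, 0.0]
wrist_force: [-2.4, -1.1, 3.9]
width: 0.148
```

```bash
python3 -c "
from h import *
pose();shot('wrist','w5')"
```

```text
t 9.4 [0.5828 0.1202 0.0645] yaw 98.66 z [-0. -0. -1.] F [-2.4 -1.1  3.9] w 0.148
```

View pics/w5.png

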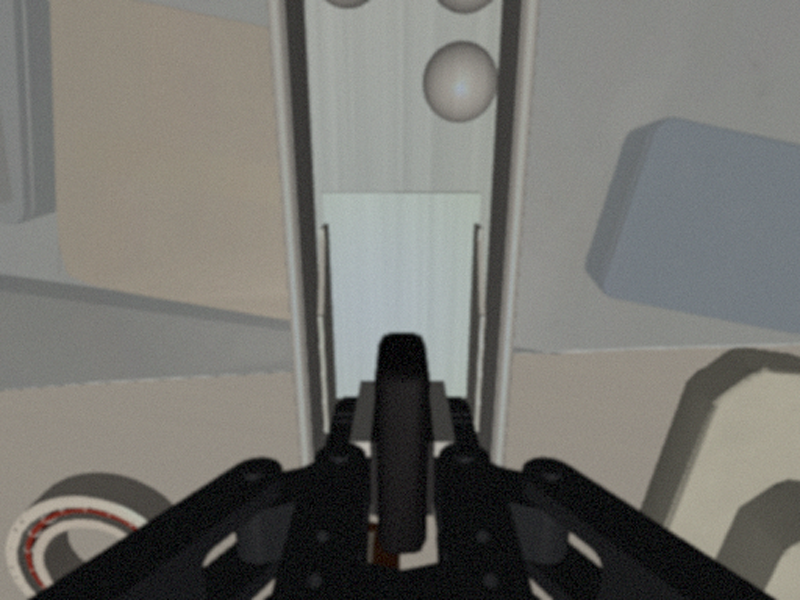

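The scoop rests flat in the tray, nose at row 193, centred between the walls (305 and 497). Pushing towards the ramp.

>>> move_arm([
  [[0,0,0],[-0.099,-0.015,0],1],
  [[0,0,0],[-0.198,-0.03,0],1],
  [[0,0,0],[-0.297,-0.045,0],1],
  [[0,0,0],[-0.396,-0.06,0],1],
  [[0,0,0],[-0.494,-0.074,0],1],
  [[0,0,0],[-0.593,-0.089,0],1],
  [[0,0,0],[-0.692,-0.104,0],1],
  [[0,0,0],[-0.791,-0.119,0],1],
  [[0,0,0],[-0.791,-0.119,0],1],
])

```text
time: 10.58
tool_pos: [0.5027, 0.1081, 0.0644]
tcp_rot: [0.237, -3.132, 0.0]
wrist_force: [0.5, -1.4, 7.1]
width: 0.148
```

```bash
python3 -c "
from h import *
pose();shot('wrist','w6')"
```

```text
t 10.575 [0.5027 0.1081 0.0644] yaw 98.66 z [-0.001 -0.    -1.   ] F [ 0.5 -1.4  7.1] w 0.148
```

View pics/w6.png

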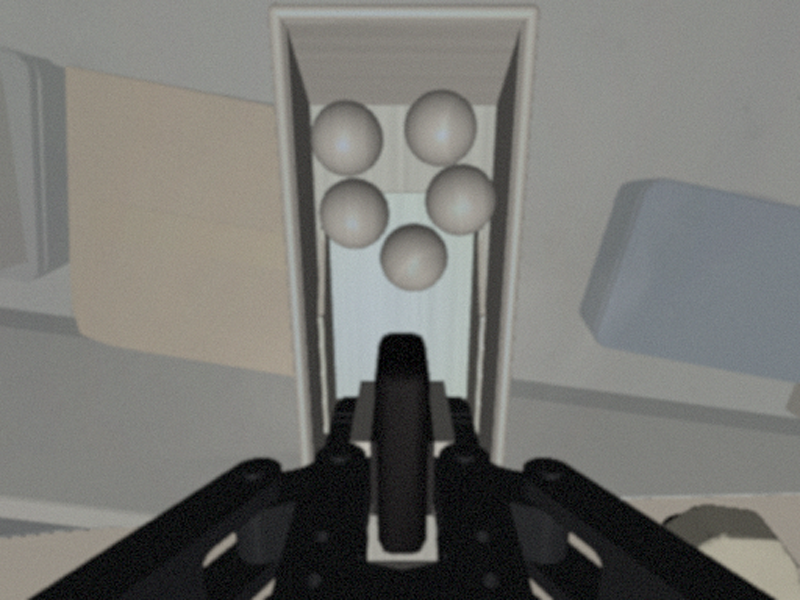

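Three balls are already in the scoop at (355,213), (460,200), (413,257). Two are ahead at (347,137) and (440,127), with the ramp foot at row 105. Continuing by about 30 mm.

>>> move_arm([
  [[0,0,0],[-0.06,-0.009,0],1],
  [[0,0,0],[-0.12,-0.018,0],1],
  [[0,0,0],[-0.18,-0.027,0],1],
  [[0,0,0],[-0.24,-0.036,0],1],
  [[0,0,0],[-0.297,-0.045,0],1],
  [[0,0,0],[-0.297,-0.045,0],1],
])

```text
time: 11.38
tool_pos: [0.4741, 0.1039, 0.0645]
tcp_rot: [-0.237, 3.132, 0.0]
wrist_force: [5.3, 0.1, 4.6]
width: 0.152
```

```bash
python3 -c "
from h import *
pose();shot('wrist','w7')"
```

```text
t 11.375 [0.4741 0.1039 0.0645] yaw 98.65 z [ 0.001  0.    -1.   ] F [5.3 0.1 4.6] w 0.152
```

View pics/w7.png

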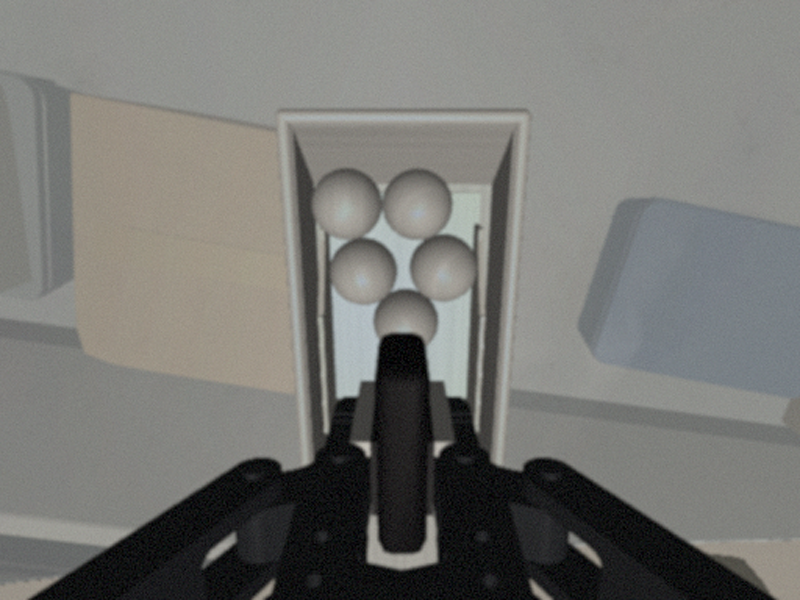

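Four balls are well in. The fifth at (347,203) still hangs on the left wall's front end, 3 mm before the ramp foot (row 185). I'll back off a little, shift about 3 mm to that side, push home, then tilt nose-up.

>>> move_arm([
  [[0,0,0],[0.05,0.007,0.01],1],
  [[0,0,0],[0.1,0.015,0.01],1],
  [[0,0,0],[0.104,-0.012,0],1],
  [[0,0,0],[0.05,-0.02,0],1],
  [[0,0,0],[0.0,-0.027,0],1],
  [[0,0,0],[-0.03,-0.031,0],1],
  [[0,0,0],[-0.04,-0.033,0],1],
  [[0,0,0],[-0.04,-0.033,0],1],
])

```text
time: 12.42
tool_pos: [0.471, 0.1007, 0.0645]
tcp_rot: [-0.236, 3.131, 0.0]
wrist_force: [5.8, 0.6, 3.2]
width: 0.152
```

```bash
python3 -c "
from h import *
pose();shot('wrist','w8')"
```

```text
t 12.425 [0.471  0.1007 0.0645] yaw 98.63 z [ 0.002  0.    -1.   ] F [5.8 0.6 3.2] w 0.152
```

View pics/w8.png

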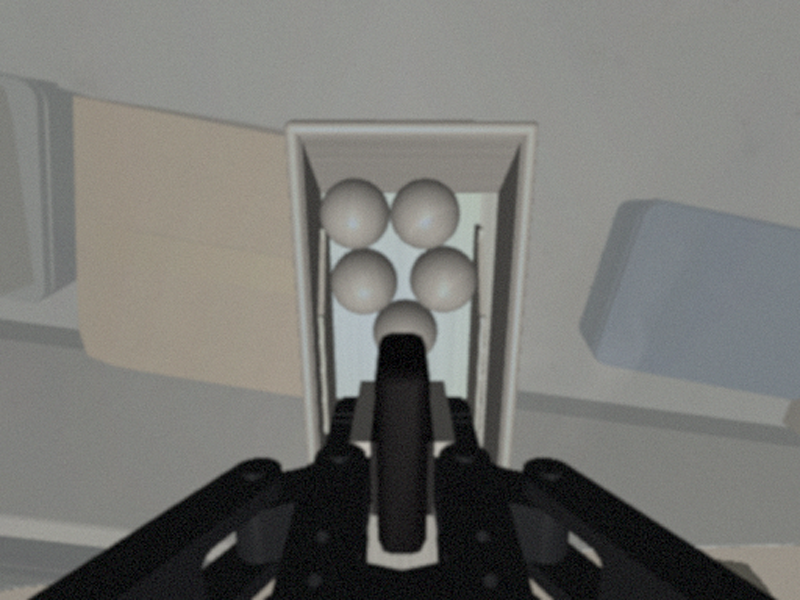

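All five now lie inside the side walls (front pair at (355,213) and (425,213)), and the nose is at the ramp foot. Next I tilt it nose-up about the back edge and lift.

>>> move_arm([
  [[-0.0083,0.055,0],[0.03,0.006,0.035],1],
  [[-0.0167,0.11,0],[0.058,0.012,0.06],1],
  [[-0.025,0.165,0],[0.097,0.02,0.08],1],
  [[-0.0333,0.22,0],[0.133,0.03,0.09],1],
  [[-0.0333,0.22,0],[0.133,0.035,0.1],1],
  [[-0.0333,0.22,0],[0.133,0.035,0.1],1],
  [[-0.0333,0.22,0],[0.133,0.035,0.2],1],
  [[-0.0333,0.22,0],[0.133,0.035,0.45],1],
  [[-0.0333,0.22,0],[0.133,0.035,0.7],1],
  [[-0.0333,0.22,0],[0.133,0.035,0.95],1],
  [[-0.0333,0.22,0],[0.133,0.035,0.95],1],
])

```text
time: 13.85
tool_pos: [0.4848, 0.1043, 0.1621]
tcp_rot: [0.211, -2.791, 0.036]
wrist_force: [-0.1, 0.8, -5.0]
width: 0.15
```

Run:
```python
from h import *
s,m=pose();im,d,c=shot("wrist");np.savez("w9.npz",im=im,d=d,**c)
P=cloud(d,c["K"],c["R"],c["t"]);L=(P-s["tool_pos"])@m   # tool frame
Q=L.reshape(-1,3)[d.ravel()>.05];print('tool-frame surf heights in scoop')
S=L[110:210,200:310];print((S[::14,::12,2]*1000).round(0).astype(int))
t,_,tc=shot("top");tt=cv2.resize(t[170:265,180:330,::-1],(400,300));ww=cv2.resize(im[:,:,::-1],(400,300))
cv2.imwrite("pics/c2.png",np.hstack([ww,tt]))
```

```text
t 13.85 [0.4848 0.1043 0.1621] yaw 98.65 z [-0.332 -0.05  -0.942] F [-0.1  0.8 -5. ] w 0.15
tool-frame surf heights in scoop
[[193 193 193 194 193 193 192 193 193 192]
 [189  56  56  55  55  55  56  56  57 187]
 [183  54  56  57  56  57  56  56  56 182]
 [177  56  55  57  55  42  37  39  57  44]
 [175  37  32  34  39  34  31  32  55  40]
 [169  34  30  31  36  33  30  32  56  37]
 [164  53  36  36  56  56  39  36  41  33]
 [160  39  32  32  39  55  33  31  33  30]]
```

View pics/c2.png

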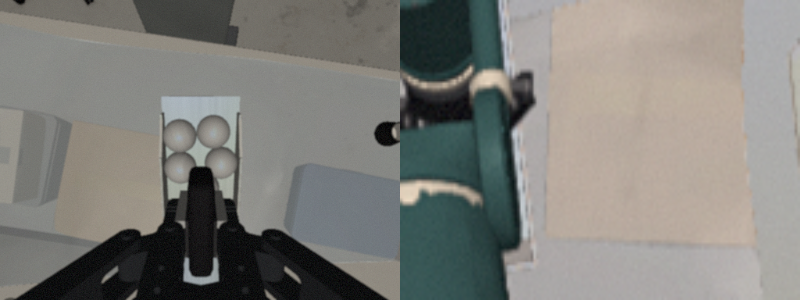

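Four balls are visible in the scoop and the fifth shows at its back under the bar. The load of about 3.5 N matches five balls (2.9 N). I'll fit the arm geometry to check that the pouring poses are reachable.

Run:
```python
from h import *
s,m=pose();q=s["q"];print(q.round(3))
D=[([1.0691,.26477,1.60538,0,1.27364],[.30222,.60276,.22994]),([-.2583,.15686,2.08087,0,.90357],[.51305,-.10984,.05847]),(q[:5],s["tool_pos"])]
A=[];b=[]
for qq,p in D:
    a,bb,c=qq[1],qq[1]+qq[2],qq[1]+qq[2]+qq[4]
    A+=[[np.sin(a),np.sin(bb),np.sin(c),0,np.cos(bb)],[np.cos(a),np.cos(bb),np.cos(c),1,-np.sin(bb)]];b+=[np.hypot(*p[:2]),p[2]]
x,res,rk,sv=np.linalg.lstsq(np.array(A),np.array(b),rcond=None);print(x.round(3),rk,(np.array(A)@x-b).round(3))
print('dy offset', [np.degrees(np.arctan2(p[1],p[0])-qq[0]).round(2) for qq,p in D])
```

```text
t 13.95 [0.483  0.104  0.1593] yaw 98.65 z [-0.338 -0.051 -0.94 ] F [-0.3  0.2 -5.1] w 0.146
[ 0.16   0.22   1.836  0.003  1.434 -1.563]
[0.514 0.566 0.347 0.249 0.001] 5 [ 0.  0.  0.  0. -0. -0.]
dy offset [np.float64(2.12), np.float64(2.72), np.float64(3.02)]
```

>>> move_arm([
  [[0,0,-0.01],[0.02,-0.1,0.12],1],
  [[0,0,-0.04],[0.08,-0.3,0.3],1],
  [[0,0,-0.07],[0.16,-0.6,0.42],1],
  [[0,0,-0.106],[0.25,-1,0.45],1],
])

```text
time: 14.45
tool_pos: [0.5089, 0.003, 0.2049]
tcp_rot: [-0.023, -2.793, -0.004]
wrist_force: [1.0, -0.4, -4.0]
width: 0.146
```

>>> move_arm([
  [[0,0,-0.04],[0.09,-0.36,0],1],
  [[0,0,-0.08],[0.18,-0.7,0],1],
  [[0,0,-0.106],[0.25,-1,0],1],
])

```text
time: 14.82
tool_pos: [0.533, -0.0981, 0.2037]
tcp_rot: [-0.258, -2.78, -0.046]
wrist_force: [0.2, -0.2, -5.2]
width: 0.15
```

>>> move_arm([
  [[0,0,-0.04],[0.09,-0.36,0],1],
  [[0,0,-0.08],[0.18,-0.7,0],1],
  [[0,0,-0.106],[0.25,-1,0],1],
])

```text
time: 15.2
tool_pos: [0.5579, -0.198, 0.2035]
tcp_rot: [-0.489, -2.751, -0.086]
wrist_force: [-0.1, 0.9, -4.6]
width: 0.15
```

>>> move_arm([
  [[0,0,-0.04],[0.09,-0.36,0],1],
  [[0,0,-0.08],[0.18,-0.7,0],1],
  [[0,0,-0.106],[0.25,-0.9,0],1],
  [[0,0,-0.106],[0.25,-0.98,0],1],
  [[0,0,-0.106],[0.25,-0.98,0],1],
])

```text
time: 15.82
tool_pos: [0.5826, -0.2942, 0.2035]
tcp_rot: [-0.713, -2.707, -0.127]
wrist_force: [0.1, -0.8, -4.1]
width: 0.148
```

Run:
```python
from h import *
s,m=pose();print(s["q"].round(2))
im,d,c=shot("wrist");np.savez("w10.npz",im=im,d=d,**c);P=cloud(d,c["K"],c["R"],c["t"]).reshape(-1,3);d=d.ravel()
Q=P[(d>.05)&(P[:,0]>.56)&(P[:,1]<-.2)&(P[:,2]>.03)&(np.hypot(P[:,0]-s["tool_pos"][0],P[:,1]-s["tool_pos"][1])>.12)];print(len(Q),Q.max(0,initial=-9) if len(Q) else '')
t=np.load("top0.npz");T=cloud(t["d"],t["K"],t["R"],t["t"]).reshape(-1,3);T=T[(T[:,0]>.6)&(T[:,1]<-.22)&(T[:,1]>-.5)&(T[:,2]>.03)];print('scale',T.min(0),T.max(0))
```

```text
t 15.825 [ 0.5826 -0.2942  0.2035] yaw 60.46 z [-0.299  0.17  -0.939] F [ 0.1 -0.8 -4.1] w 0.148
[-0.51  0.47  1.41  0.    1.61 -1.56]
244 [ 0.7438178  -0.24704159  0.06656662]
scale [ 0.61871622 -0.47865558  0.03001627] [ 0.89104363 -0.24095899  0.08702738]
```

>>> move_arm([
  [[0,0,0],[0.03,-0.2,-0.1],1],
  [[0,0,0],[0.05,-0.38,-0.25],1],
  [[-0.0548,-0.0967,0],[-0.01,-0.353,-0.36],1],
  [[-0.1096,-0.1933,0],[-0.088,-0.308,-0.305],1],
  [[-0.1507,-0.2658,0],[-0.163,-0.266,-0.32],1],
  [[-0.1917,-0.3383,0],[-0.237,-0.224,-0.335],1],
  [[-0.1917,-0.3383,0],[-0.237,-0.224,-0.335],1],
  [[-0.2328,-0.4108,0],[-0.325,-0.174,-0.36],1],
  [[-0.2739,-0.4833,0],[-0.413,-0.124,-0.385],1],
  [[-0.3013,-0.5317,0],[-0.477,-0.088,-0.395],1],
  [[-0.3287,-0.58,0],[-0.54,-0.052,-0.405],1],
  [[-0.3287,-0.58,0],[-0.54,-0.052,-0.405],1],
  [[-0.3287,-0.58,0],[-0.54,-0.052,-0.405],1],
  [[-0.3287,-0.58,0],[-0.54,-0.052,-0.405],1],
  [[-0.3287,-0.58,0],[-0.54,-0.052,-0.405],1],
  [[-0.3287,-0.58,0],[-0.54,-0.052,-0.405],1],
])

```text
time: 17.88
tool_pos: [0.5297, -0.2992, 0.1638]
tcp_rot: [0.626, 2.377, -0.228]
wrist_force: [0.1, -0.5, -2.2]
width: 0.149
```

Run:
```python
from h import *
s,m=pose();print(s["q"].round(2))
im,d,c=shot("wrist","w11");np.savez("w11.npz",im=im,d=d,**c)
shot("scene","s11");shot("top","t11")
```

```text
t 17.875 [ 0.5297 -0.2992  0.1638] yaw 60.5 z [ 0.559 -0.316 -0.767] F [ 0.1 -0.5 -2.2] w 0.149
[-0.58 -0.15  2.34  0.16  0.26 -1.77]
```

>>> move_arm([
  [[0,0,0],[0,0,0.4],1],
  [[0.05,0.09,0],[0.05,-0.03,0.8],1],
  [[0.1,0.18,0],[0.1,-0.06,0.95],1],
  [[0.15,0.27,0],[0.15,-0.08,1],1],
  [[0.219,0.387,0],[0.15,-0.08,1],1],
  [[0.219,0.387,0],[0.15,-0.08,1],1],
])

```text
time: 18.77
tool_pos: [0.5465, -0.3083, 0.2624]
tcp_rot: [-0.799, -3.036, -0.0]
wrist_force: [0.3, -0.3, -1.5]
width: 0.146
```

>>> move_arm([
  [[0,0,0],[-0.1,0.5,0],1],
  [[0,0,0],[-0.2,1,0],1],
])

```text
time: 19.02
tool_pos: [0.5236, -0.2061, 0.2626]
tcp_rot: [-0.802, -3.037, -0.0]
wrist_force: [0.8, 1.2, -1.7]
width: 0.148
```

>>> move_arm([
  [[0,0,0.004],[-0.1,0.5,0],1],
  [[0,0,0.004],[-0.12,0.98,0],1],
  [[0,0,0.004],[-0.12,0.98,0],1],
  [[0,0,0.004],[-0.12,0.98,0],1],
])

```text
time: 19.52
tool_pos: [0.5118, -0.109, 0.2637]
tcp_rot: [0.789, 3.04, -0.001]
wrist_force: [-0.3, 0.5, -0.4]
width: 0.146
```

Run:
```python
from h import *
s,m=pose();print(m.round(3).tolist())
im,d,c=shot("wrist");t,_,_=shot("top");sc,_,_=shot("scene")
w=cv2.resize(im[:,:,::-1],(400,300)); tp=cv2.resize(t[165:265,320:405,::-1],(390,300),interpolation=cv2.INTER_CUBIC)
tr=cv2.resize(t[155:265,180:320,::-1],(400,300)); s2=cv2.resize(sc[160:300,160:400,::-1],(390,300))
cv2.imwrite("pics/c3.png",np.vstack([np.hstack([w,tp]),np.hstack([tr,s2])]))
```

```text
t 19.525 [ 0.5118 -0.109   0.2637] yaw 60.91 z [ 0.001 -0.001 -1.   ] F [-0.3  0.5 -0.4] w 0.146
[[-0.874, 0.486, 0.001], [0.486, 0.874, -0.001], [-0.001, -0.0, -1.0]]
```

View pics/c3.png

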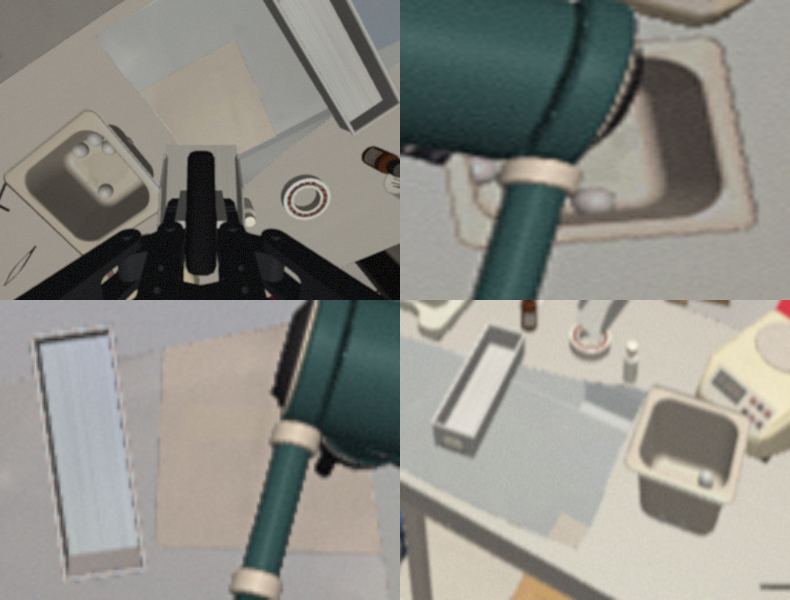

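The tray is empty (lower left) and the wrist view shows balls in the pan around (80–107, 140–190). However, the scoop's nose now sits lower in the image (row 290 of 600, was 193), so it has pitched in the grip. I'll measure the pitch from depth and count the balls in the pan.

```bash
cat > pitch.py <<'E'
from h import *
im,d,c=shot("wrist");s,m=pose();P=cloud(d,c["K"],c["R"],c["t"])
Y=m[:,1];X=np.cross(Y,[0,0,1]);X/=np.linalg.norm(X)
L=((P-s["tool_pos"])@np.stack([X,Y,[0,0,1]],1)).reshape(-1,3);L=L[d.ravel()>.05]
def line(q,n):
    if len(q)<20: print(n,len(q));return
    k=np.polyfit(q[:,0],q[:,2],1);print(n,len(q),'slope deg',np.degrees(np.arctan(k[0])).round(1),'x',np.percentile(q[:,0],[1,99]).round(4),'z',np.percentile(q[:,2],[1,99]).round(4),'resid',np.std(q[:,2]-np.polyval(k,q[:,0])).round(4))
line(L[(abs(L[:,1]-.0015)<.004)&(L[:,2]>.0)&(L[:,2]<.06)&(abs(L[:,0])<.045)],'bar top')
f=L[(abs(L[:,1]-.0015)<.026)&(abs(L[:,1]-.0015)>.012)&(L[:,2]<-.02)&(L[:,2]>-.13)&(L[:,0]>-.1)&(L[:,0]<.0)]
line(f,'floor')
for sg in(-1,1):
    line(L[(abs(L[:,1]*sg-.031)<.004)&(L[:,2]<-.0)&(L[:,2]>-.12)&(abs(L[:,0])<.1)],'side wall')
E
python3 pitch.py
python3 - <<'E'
from h import *
s,m=pose();im,d,c=shot("wrist");P=cloud(d,c["K"],c["R"],c["t"])
a=np.radians(6.4);Rz=np.array([[np.cos(a),np.sin(a)],[-np.sin(a),np.cos(a)]])
q=(P[...,:2]-[.502,-.284])@Rz.T
mask=(abs(q).max(-1)<.055)&(P[...,2]>.015)&(P[...,2]<.05)&(d>.05)
n,lab,st,ce=cv2.connectedComponentsWithStats(mask.astype(np.uint8))
for i in range(1,n):
    if st[i,4]>30: print(st[i],ce[i].round(0),q[lab==i].mean(0).round(3),P[lab==i][:,2].max())
v,u=np.where(mask);x0,x1,y0,y1=u.min()-15,u.max()+15,v.min()-15,v.max()+15
g=cv2.resize(cv2.cvtColor(im[y0:y1,x0:x1],cv2.COLOR_RGB2GRAY),None,fx=4,fy=4,interpolation=cv2.INTER_CUBIC)
h=cv2.HoughCircles(cv2.medianBlur(g,5),cv2.HOUGH_GRADIENT,1.5,22,param1=80,param2=22,minRadius=12,maxRadius=36)
print(g.shape,None if h is None else (h[0]/4+[x0,y0,0]).round(1).tolist())
E
```

```text
t 19.725 [ 0.5123 -0.1101  0.2636] yaw 60.77 z [-0.001 -0.    -1.   ] F [ 0.5  1.4 -0.9] w 0.149
bar top 3553 slope deg 35.4 x [-0.0432  0.0021] z [0.0258 0.058 ] resid 0.0009
floor 1439 slope deg 35.8 x [-0.02   -0.0002] z [-0.0672 -0.0518] resid 0.0008
side wall 873 slope deg 44.0 x [-0.019   0.0239] z [-0.0663 -0.0068] resid 0.0112
side wall 1176 slope deg 43.4 x [-0.0192  0.0252] z [-0.0661 -0.0059] resid 0.0122
t 19.725 [ 0.5123 -0.1101  0.2636] yaw 60.77 z [-0.001 -0.    -1.   ] F [ 0.5  1.4 -0.9] w 0.149
[113 172  37  27 441] [132. 186.] [-0.037  0.028] 0.029552461342820364
[ 95 186  20  16 210] [105. 195.] [-0.048 -0.008] 0.02940034066108063
[126 236  20  19 278] [135. 245.] [ 0.027 -0.025] 0.028970634973535428
(536, 428) [[105.6, 191.3, 8.8], [136.7, 243.1, 8.3]]
```

```bash
cat > pan.py <<'E'
from h import *
a=np.radians(6.4);Rz=np.array([[np.cos(a),np.sin(a)],[-np.sin(a),np.cos(a)]])
for n in("top","scene","wrist"):
    im,d,c=shot(n);P=cloud(d,c["K"],c["R"],c["t"])
    q=(P[...,:2]-[.502,-.284])@Rz.T;ok=(abs(q).max(-1)<.064)&(d>.05)
    mask=ok&(P[...,2]>.014)&(P[...,2]<.034)
    print(n,'floor px',(ok&(P[...,2]<.012)).sum(),'above',(ok&(P[...,2]>.12)).sum())
    k,lab,st,ce=cv2.connectedComponentsWithStats(mask.astype(np.uint8),connectivity=4)
    for i in range(1,k):
        if st[i,4]>8: print('  ',st[i][4],st[i][2:4],q[lab==i].mean(0).round(3),q[lab==i].min(0).round(3),q[lab==i].max(0).round(3),P[lab==i][:,2].max().round(3))
E
python3 pan.py; python3 -c "
from h import *
import numpy as np
print(np.mean([ (read_camera('top'),status.read_state()['wrist_force'][2])[1] for _ in range(12)]))"
```

```text
top floor px 528 above 0
   55 [ 7 23] [ 0.026 -0.062] [-0.004 -0.064] [ 0.057 -0.055] 0.034
   140 [26 23] [-0.047 -0.031] [-0.064 -0.064] [-0.009  0.007] 0.033
   47 [ 7 10] [-0.017  0.049] [-0.031  0.04 ] [-0.005  0.057] 0.031
scene floor px 2007 above 0
   276 [51 21] [0.055 0.005] [-0.002 -0.064] [0.064 0.063] 0.034
   65 [10  9] [ 0.022 -0.032] [ 0.012 -0.045] [ 0.035 -0.02 ] 0.029
   28 [7 9] [-0.059  0.049] [-0.064  0.039] [-0.05   0.059] 0.032
   9 [4 4] [-0.063 -0.003] [-0.064 -0.006] [-0.06   0.002] 0.028
   14 [6 4] [-0.062 -0.016] [-0.064 -0.021] [-0.059 -0.009] 0.029
   52 [18  7] [-0.059 -0.049] [-0.064 -0.063] [-0.041 -0.025] 0.033
wrist floor px 4907 above 0
   26 [11  4] [-0.051  0.062] [-0.056  0.059] [-0.046  0.064] 0.034
   2455 [120 108] [-0.013 -0.023] [-0.064 -0.063] [0.063 0.041] 0.034
   13 [ 2 10] [0.048 0.062] [0.044 0.06 ] [0.053 0.064] 0.031
   285 [20 19] [ 0.026 -0.025] [ 0.015 -0.04 ] [ 0.039 -0.016] 0.029
-1.4500268471547735
```

The scoop's weight (-1.45 N mean) equals the empty scoop, so all five balls left it. It is pitched 35.6° nose-down in the grip, so I'll turn the tool back to level the scoop and measure again before setting it down.

>>> move_arm([
  [[0.0385,0.0691,0],[0,0,0],1],
  [[0.077,0.1383,0],[0,0,0],1],
  [[0.1155,0.2074,0],[0,0,0],1],
  [[0.154,0.2766,0],[0,0,0],1],
  [[0.1925,0.3457,0],[0,0,0],1],
  [[0.1925,0.3457,0],[0,0,0],1],
  [[0.1925,0.3457,0],[0,0,0],1],
], grip_force=110)

```text
time: 21.4
tool_pos: [0.5125, -0.1091, 0.2637]
tcp_rot: [-0.637, -2.452, -0.203]
wrist_force: [-0.0, 0.1, -1.7]
width: 0.145
```

```bash
sed -i 's/(abs(L\[:,0\])<.045)\],.bar/(L[:,2]<.075)\&(abs(L[:,0])<.06)],"bar/;s/top.)$/top")/' pitch.py; sed -i 's/(L\[:,2\]>-.13)&(L\[:,0\]>-.1)/(L[:,2]>-.09)\&(L[:,0]>-.12)/' pitch.py; python3 pitch.py
python3 - <<'E'
from h import *
im,d,c=shot("wrist");s,m=pose();P=cloud(d,c["K"],c["R"],c["t"])
Y=m[:,1];X=np.cross(Y,[0,0,1]);X/=np.linalg.norm(X)
L=((P-s["tool_pos"])@np.stack([X,Y,[0,0,1]],1)).reshape(-1,3);L=L[d.ravel()>.05]
f=L[(abs(L[:,1])<.04)&(L[:,2]<-.0)&(L[:,2]>-.1)&(L[:,0]<0)&(L[:,0]>-.12)]
h,e=np.histogram(f[:,2],20);print(h,e[[0,-1]])
fl=f[(f[:,2]<-.038)&(f[:,2]>-.05)];print('nose x',np.percentile(fl[:,0],.5),'lat',np.percentile(fl[:,1],[.5,99.5]))
k=np.linalg.lstsq(np.c_[fl[:,:2],np.ones(len(fl))],fl[:,2],rcond=None)[0];print(np.degrees(k[:2]),k)
E
```

```text
t 21.45 [ 0.5124 -0.109   0.2644] yaw 60.89 z [-0.508  0.282 -0.814] F [-0.   0.2 -1.4] w 0.147
bar top 3568 slope deg -0.1 x [-0.0204  0.0353] z [0.0433 0.0479] resid 0.0008
floor 2641 slope deg 0.2 x [-0.0552 -0.0096] z [-0.0451 -0.0422] resid 0.0006
side wall 870 slope deg 18.0 x [-0.0541  0.0123] z [-0.0448 -0.0169] resid 0.0076
side wall 1163 slope deg 18.9 x [-0.0543  0.0126] z [-0.0448 -0.0166] resid 0.0082
t 21.5 [ 0.5124 -0.1089  0.2648] yaw 60.9 z [-0.507  0.282 -0.814] F [-0.2 -0.2 -0.9] w 0.147
[ 340 2813  649   55   33   48   51   54   46   92   65   75   61   64
   63   54   62   57  119   57] [-0.04577478 -0.0156061 ]
nose x -0.05552098820462449 lat [-0.02869651  0.0312035 ]
[0.47358758 0.1595017 ] [ 0.00826566  0.00278383 -0.04303788]
```

Level again: floor slope 0.2°, underside 45.7 mm below the TCP, no roll. Lowering onto the original spot.

>>> move_arm([
  [[0,0,0],[-0.03,0.01,-0.3],1],
  [[0,0,0],[-0.06,0.03,-0.65],1],
  [[0,0,0],[-0.06,0.03,-1],1],
])

```text
time: 21.88
tool_pos: [0.5065, -0.1059, 0.1645]
tcp_rot: [-0.637, -2.455, -0.203]
wrist_force: [-0.7, 1.0, -1.5]
width: 0.149
```

>>> move_arm([
  [[0,0,0],[0,0,-0.35],1],
  [[0,0,0],[0,0,-0.65],1],
  [[0,0,0],[0,0,-0.9],1],
  [[0,0,0],[0,0,-0.9],1],
  [[0,0,0],[0,0,-0.9],1],
])

```text
time: 22.5
tool_pos: [0.5072, -0.1062, 0.0754]
tcp_rot: [-0.637, -2.453, -0.204]
wrist_force: [0.3, -0.8, -1.6]
width: 0.148
```

```bash
python3 pitch.py
```

```text
t 22.55 [ 0.5075 -0.1063  0.0756] yaw 60.89 z [-0.507  0.282 -0.814] F [-0.7  0.4 -1.1] w 0.147
bar top 3548 slope deg 0.1 x [-0.021   0.0343] z [0.0444 0.0485] resid 0.0008
floor 4673 slope deg 23.0 x [-0.1185 -0.0106] z [-0.0751 -0.0418] resid 0.0065
side wall 1260 slope deg 30.8 x [-0.0984  0.0113] z [-0.0747 -0.0163] resid 0.0085
side wall 1537 slope deg 29.2 x [-0.0988  0.0119] z [-0.0747 -0.0163] resid 0.0086
```

>>> move_arm([
  [[0,0,0],[-0.01,0,-0.15],1],
  [[0,0,0],[-0.01,0,-0.27],1],
  [[0,0,0],[-0.01,0,-0.285],1],
  [[0,0,0],[-0.01,0,-0.285],1],
])

```text
time: 23.05
tool_pos: [0.5057, -0.106, 0.0456]
tcp_rot: [-0.637, -2.45, -0.205]
wrist_force: [1.6, 0.9, 4.1]
width: 0.151
```

>>> move_arm([
  [[0,0,0],[0,0,-0.01],1],
  [[0,0,0],[0,0,-0.01],1],
])

```text
time: 23.3
tool_pos: [0.5057, -0.106, 0.0456]
tcp_rot: [-0.637, -2.45, -0.205]
wrist_force: [0.8, 1.9, 8.9]
width: 0.147
```

```bash
python3 -c "
from h import *
for i in range(3): pose();read_camera('top')"
```

```text
t 23.3 [ 0.5057 -0.106   0.0456] yaw 60.87 z [-0.51   0.284 -0.812] F [0.8 1.9 8.9] w 0.147
t 23.35 [ 0.5057 -0.106   0.0455] yaw 60.86 z [-0.51   0.284 -0.812] F [0.4 0.4 8.6] w 0.145
t 23.4 [ 0.5057 -0.106   0.0455] yaw 60.86 z [-0.51   0.284 -0.812] F [-0.2  0.5  9. ] w 0.15
```

>>> move_arm([
  [[0,0,0],[0,0,0.01],1],
  [[0,0,0],[0,0,0.01],1],
  [[0,0,0],[0,0,0.01],0],
  [[0,0,0],[0,0,0.01],-1],
  [[0,0,0],[0,0,0.01],-1],
  [[0,0,0],[0,0,0.01],-1],
  [[0,0,0],[0,0,0.01],-1],
  [[0,0,0],[0,0,0.01],-1],
  [[0,0,0],[0,0,0.01],-1],
  [[0,0,0],[0,0,0.01],-1],
])

```text
time: 24.7
tool_pos: [0.5054, -0.1061, 0.0452]
tcp_rot: [-0.637, -2.45, -0.204]
wrist_force: [0.5, -0.3, 0.7]
width: 1.002
```

>>> move_arm([
  [[0,0,0],[0.13,-0.07,0.2],-1],
  [[0,0,0],[0.32,-0.18,0.5],-1],
  [[0,0,0],[0.5,-0.28,0.8],-1],
  [[0,0,0],[0.55,-0.28,1],-1],
])

```text
time: 25.2
tool_pos: [0.5617, -0.1348, 0.1466]
tcp_rot: [-0.638, -2.452, -0.204]
wrist_force: [0.6, 0.6, -0.7]
width: 1.001
```

>>> move_arm([
  [[0,0,0],[0,0,0.5],-1],
  [[0,0,0],[0,0,1],-1],
])

```text
time: 25.45
tool_pos: [0.5594, -0.1334, 0.2457]
tcp_rot: [-0.636, -2.447, -0.204]
wrist_force: [0.5, -0.1, 0.8]
width: 1.004
```

>>> move_arm([
  [[0,0,0],[0,0,0.5],-1],
  [[0,0,0],[0,0,1],-1],
])

```text
time: 25.7
tool_pos: [0.5596, -0.1335, 0.3464]
tcp_rot: [-0.636, -2.449, -0.204]
wrist_force: [1.3, -0.2, -0.3]
width: 1.003
```

```bash
python3 - <<'E'
from h import *
s,m=pose();t=s["tool_pos"]
for n in("wrist","top"):
    im,d,c=shot(n);P=cloud(d,c["K"],c["R"],c["t"]).reshape(-1,3);ok=d.ravel()>.05
    def f(cx,cy,r,lo,hi,nm):
        Q=P[ok&(np.hypot(P[:,0]-cx,P[:,1]-cy)<r)&(P[:,2]>lo)&(P[:,2]<hi)]
        if len(Q)<15: print(n,nm,len(Q));return
        q=cv2.minAreaRect((Q[:,:2]*1000).astype(np.float32));k=np.linalg.lstsq(np.c_[Q[:,:2],np.ones(len(Q))],Q[:,2],rcond=None)[0]
        print(n,nm,len(Q),np.round(q[0],1),np.round(q[1],1),round(q[2],1),'zmed',np.median(Q[:,2]).round(3),'tilt',np.degrees(k[:2]).round(1))
    f(.513,-.11,.06,.08,.1,'bar');f(.47,-.085,.03,-.005,.012,'scoop floor')
    f(.70,.118,.03,.04,.1,'dropper');f(.68,-.111,.03,.03,.1,'vial');f(.717,-.01,.06,.01,.04,'bearing');f(.387,.332,.03,.015,.05,'loupe')
E
python3 pan.py
```

```text
t 25.7 [ 0.5596 -0.1335  0.3464] yaw 60.89 z [-0.511  0.284 -0.812] F [ 1.3 -0.2 -0.3] w 1.003
wrist bar 470 [ 513.2 -108.4] [13.6 57. ] 60.7 zmed 0.092 tilt [0.1 1.3]
wrist scoop floor 820 [469.4 -84.2] [59.2 57.8] 60.4 zmed 0.002 tilt [ 1.  -0.4]
wrist dropper 669 [702.3 118.9] [29.4 32.7] 60.0 zmed 0.063 tilt [18.2 42.2]
wrist vial 296 [ 678.  -109.6] [22.7 20.6] 25.6 zmed 0.059 tilt [66.7 -5.8]
wrist bearing 162 [697.6 -37. ] [13.9 34.9] 49.9 zmed 0.018 tilt [-1.8 -1.8]
wrist loupe 218 [388.2 334.5] [26.1 27.4] 41.0 zmed 0.025 tilt [-3.5 11.6]
top bar 124 [ 512.6 -109.3] [14.  56.9] 61.5 zmed 0.091 tilt [-2.3 -3.9]
top scoop floor 364 [469.5 -85. ] [58.5 57.1] 45.6 zmed 0.001 tilt [ 1.  -0.8]
top dropper 128 [701.3 118.9] [28.5 32.8] 24.4 zmed 0.065 tilt [34.9 16.6]
top vial 76 [ 679.1 -111.8] [25.2 21. ] 53.2 zmed 0.055 tilt [ 46.3 -16.7]
top bearing 412 [717.4 -10.4] [80.7 78. ] 0.7 zmed 0.018 tilt [-0.2 -0.5]
top loupe 83 [388.  332.2] [25.8 25.3] 33.2 zmed 0.023 tilt [-0.9  6.4]
top floor px 0 above 261
scene floor px 2014 above 83
   279 [51 21] [0.056 0.004] [-0.002 -0.064] [0.064 0.063] 0.034
   64 [10  9] [ 0.022 -0.033] [ 0.012 -0.045] [ 0.034 -0.02 ] 0.029
   24 [5 8] [-0.059  0.051] [-0.064  0.044] [-0.05   0.059] 0.034
   23 [8 6] [-0.063  0.031] [-0.064  0.023] [-0.061  0.041] 0.032
   12 [5 4] [-0.063 -0.02 ] [-0.064 -0.025] [-0.061 -0.014] 0.027
   35 [10  6] [-0.058 -0.054] [-0.064 -0.064] [-0.045 -0.044] 0.034
   9 [5 3] [-0.063 -0.037] [-0.064 -0.042] [-0.061 -0.032] 0.024
wrist floor px 2268 above 0
   810 [75 65] [-0.056 -0.011] [-0.064 -0.062] [-0.031  0.062] 0.034
   177 [15 17] [-0.015  0.053] [-0.029  0.042] [-0.004  0.061] 0.029
```

The scoop stands level within about 1 mm of its original spot, and the bystanders have not moved. I'll move the arm aside to count the balls in the pan from the top.

>>> move_arm([
  [[0,0,0],[0,0.5,0.3],-1],
  [[0,0,0],[0,1,0.3],-1],
])

```text
time: 26.2
tool_pos: [0.5602, -0.0333, 0.375]
tcp_rot: [-0.639, -2.449, -0.205]
wrist_force: [-0.2, 0.8, 0.8]
width: 1.003
```

>>> move_arm([
  [[0,0,0],[-0.2,0.5,0],-1],
  [[0,0,0],[-0.4,1,0],-1],
  [[0,0,0],[-0.4,1,0],-1],
])

```text
time: 26.58
tool_pos: [0.518, 0.0689, 0.3734]
tcp_rot: [-0.631, -2.447, -0.202]
wrist_force: [-0.6, -1.1, 0.0]
width: 1.0
```

Run:
```python
from h import *
im,d,c=shot("top");P=cloud(d,c["K"],c["R"],c["t"]);pose()
a=np.radians(6.4);Rz=np.array([[np.cos(a),np.sin(a)],[-np.sin(a),np.cos(a)]])
q=(P[...,:2]-[.502,-.284])@Rz.T
ok=(abs(q).max(-1)<.07);v,u=np.where(ok);v0,v1,u0,u1=v.min(),v.max()+1,u.min(),u.max()+1
print(v0,v1,u0,u1)
np.set_printoptions(linewidth=250)
print((P[v0:v1:2,u0:u1:2,2]*1000).round().astype(int))
g=cv2.resize(cv2.cvtColor(im[v0:v1,u0:u1],cv2.COLOR_RGB2GRAY),None,fx=8,fy=8,interpolation=cv2.INTER_CUBIC)
h=cv2.HoughCircles(cv2.GaussianBlur(g,(0,0),3),cv2.HOUGH_GRADIENT,1.5,55,param1=40,param2=18,minRadius=30,maxRadius=46)
if h is not None:
    for x,y,r in h[0]:
        uu,vv=int(x/8+u0),int(y/8+v0);print((uu,vv),'r',r/8,'pan',q[vv,uu].round(3),'z',P[vv,uu,2].round(3))
cl=[(.49,.115,'tray')]
a=np.radians(8.6);Rt=np.array([[np.cos(a),np.sin(a)],[-np.sin(a),np.cos(a)]]);qt=(P[...,:2]-[.5067,.1094])@Rt.T
mm=(abs(qt[...,0])<.09)&(abs(qt[...,1])<.025);print('tray z max/med',np.percentile(P[mm][:,2],[50,99.5]))
```

```text
t 26.625 [0.5189 0.0672 0.3734] yaw 61.04 z [-0.513  0.282 -0.811] F [ 0.8 -0.3  0.1] w 1.0
183 242 326 392
[[   0   89   94   92   95   94   91   98   90   94   93   96   95   92   92   95   94   98   91   94   93   96   97   95   98   97   93   92   94   94   96   92   92]
 [  92   97   93   95   95   97   95   99   91   95   94   96   94   96   95   94   93   94   89   85   82   74   72   75   75   84   89   94   94   97   95   93   91]
 [  93   97   96   92   96  100   96   92   94   89   88   83   77   79   71   68   63   61   55   53   52   45   43   55   59   65   79   84   97   95   93   91   88]
 [  95   91   92   97   91   94   82   63   60   57   53   46   41   42   41   33   35   33   25   24   21   22   27   35   42   57   55   70   83   93   97   95   95]
 [  92   95   96   93   94   50   39   30   32   24   28   19   18   18   10   10    8   13    5    5    4    6   13   24   35   37   52 1274   80   88   95   95   95]
 [  91   93   95   94   36   19    9   11    8    6    2    7    9    3    0    8    1    0    2    0    5    5    4   16   22   33   43   58   73   81 
[... 3767 characters left out ...]
4   66   71   79   87   91   92   90   95   89   94   94   93   95   95   98   91   95   97   97   97   93   92]
 [  -1    0   -7   90   96   97   93   93   94   96   91   94   93   97   93   98   94   94   98   97   98   93   91   92   95   93   94   94   96   94   96   96   95]]
(364, 202) r 4.9875 pan [ 0.027 -0.028] z 0.027
(341, 230) r 4.59375 pan [-0.042  0.039] z 0.0
(362, 232) r 5.4375 pan [-0.053 -0.012] z 0.029
(331, 229) r 5.4 pan [-0.036  0.082] z 0.094
(337, 200) r 5.60625 pan [0.042 0.04 ] z -0.0
(339, 215) r 5.38125 pan [0.    0.039] z -0.001
(347, 235) r 5.64375 pan [-0.057  0.028] z 0.019
(380, 194) r 5.64375 pan [ 0.043 -0.066] z 0.054
tray z max/med [0.00722018 0.46529165]
```

The depth map shows five separate balls on the pan floor, so I'm handing in.

```bash
python3 -c "
from workcell import order
print(order.finish_job())"
```

```text
the job is handed in; nothing more can be done
None
```

All five balls went from the tray into the steel pan in one scoopful. The fingers never touched them. The empty scoop is back on the bench and the job is handed in at 26.6 s, against the 64 s limit.

**Checks that agreed**
- **Balls:** the overhead depth map shows five separate balls on the pan floor. The tray looked empty in the last picture, and the scoop's weight after tipping matched empty.
- **Scoop:** it stands upright on its base, with the bar top at 92 mm. The bar is within about 1 mm and 0.5° of where it started.
- **Bystanders:** the bottles, bearing and loupe measured in the same place to within 1–2 mm, which is camera noise.

**What went wrong or disagreed**
- **Grip slip:** during tipping the scoop turned about 36° nose-down in the grip. I think it touched the pan lip, but I did not confirm that. I measured the tilt, levelled the scoop by tilting the tool, and set it down with about 10 N on the bench.
- **Ball count:** an automatic circle search on the final picture gave some false circles, so I counted from the depth map instead.
- **Tray:** the arm partly blocked the tray in the final depth reading, so only its median floor height (7 mm) was usable.

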